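# Load the board into the test fixture and close its sprung cover

## Robot

A 7-joint arm with a two-finger parallel gripper is mounted at the origin on the work surface. World frame = base frame: x ahead of the robot, y to its left, z up, the work surface at z = 0. Lengths are in mm, angles in rad, forces in N, time in s.
With the tool pointing down it reaches from about 400 to 875 mm from the base axis. Payload 4.4 kg.
Tool frame: the origin (TCP) lies on the centre line of the jaws, within the pads' length; the fingertips stand 25 mm ahead of it and the grasp point (between the pads) lies 6 mm ahead of it; x points along the fingers, y is the direction in which the jaws open and shut, and the axes are right-handed (so a half turn about x gives the same grasp; the last joint's range is limited). The gripper opens to 85 mm and grips with 20 to 120 N. Pads are 22 mm wide; open, the fingers measure 114 mm over their backs; the gripper's body (76 mm by 85 mm) begins 54 mm behind the grasp point. The pads swing forward as they close: fully open they stand 13 mm farther back than shut.
Start: joints at [-1.292, 0.628, 0.038, 1.517, -0.027, 0.996, -0.02], TCP at [219.683, 611.765, 256.313] pointing down, gripper open.
Joint ranges: [-3.06, 3.06], [-0.37, 2.12], [-1.25, 1.32], [0.18, 2.47], [-1.1, 4.24], [0.23, 1.98], [-2.94, 2.94]. Speed limits (rad/s): [2.57, 2.57, 3.14, 3.14, 3.14, 3.14, 3.14].

## Interface

Orientations are given as [roll, pitch, yaw] about the fixed x, y, z axes, in that order (R = Rz(yaw) Ry(pitch) Rx(roll)).
In Python, from cell import * gives the robot as it stands. The module is installed in compiled form; this text tells all that it offers.
- The arm moves only by the tool jog_arm, never from a script. Its argument "series" is a list of rows, each a list of 3 entries, a list of its own where there are three numbers: the turn, a rotation vector about the tool's x, y, z in degrees, then the shift along the tool's x, y, z in mm, then the gripper's target within -1 to 1 (shut at 1, half-way at 0, fully open at -1). In form: [[[rx, ry, rz], [dx, dy, dz], hand], ...]. A call has 1 to 8 rows; each row shifts and turns the commanded pose from where the row before left it, along the tool's axes as they then stand; what a row does not reach is not made up. A row lasts 1/8 s, in which the tool goes at most 62.5 mm and 10.7 degrees, less where a joint would pass 70% of its speed; a pose out of reach is approached as far as the arm can. A call is refused whole if a number of a shift passes 62.5 or a number of a turn 10.7, either way. A call with a gripper value outside its range is refused whole. The fingers move at their own pace and stop on an object; the grip force is fixed at half the most. Time passes only in rows, so rows that do not move let the fingers close. It gives the time, the measured TCP pose, the force and the opening at its end, in the units of the state.
- read_state(): the state, without advancing time (a new reading comes with each control period).
- get_image(name): name is "scene" or "side" or "wrist"; returns a dict with "img" (480x640x3 uint8, red, green, blue), "range_z" (480x640 float32, mm along the optical axis (not along the pixel's ray), 0 where there is no reading), "fovy" (degrees; the focal length in pixels is half the picture's height over the tangent of half this angle, whatever the lens; pixels are square), "cx", "cy" (the principal point, pixels), "cam_to_world" (4x4, takes a point from camera to world coordinates). Camera axes: x right, y up, looking along -z (the intrinsics and any distortion apply to the point x, -y, -z); pixel columns grow to the right and rows downward; lengths in mm; the calibration is good to about 2 mm. A picture is of the moment at which its call begins.
- finish_job(): hands the job in, once; it reports no verdict.
The state is a dict: "clock": time; "qpos": joint angles; "qd": joint speeds; "tau": joint torques, N m; "eef_pos": TCP position; "tool_rot": TCP orientation; "force": force on the tool from outside, world axes, zero at the start; "torque": the same for the moment, N m; "width": finger opening in mm.
Only numpy, scipy, OpenCV 4.12 (cv2) and the standard library are available. Lean on these libraries where they do the work, as an engineer would, in place of code of your own. Each camera call takes 0.05 s, during which the arm holds its last target. There are 200 camera calls.

## Task

Slide the circuit board's blue carrier fully back in the test fixture until it meets the back stop, while the cover stays up. Then bring the hinged cover down gently, without slamming it or forcing anything, pressing past the side catch until it rests on its stop, and hold it there firmly, at about 20 N, for a second before letting go; leave everything else on the bench where it lies.

Things in the scene. Friction and masses are not known exactly. Their poses are not given: they have to be found in the camera images.
- fixture: Grey test fixture, fixed; base block 245 (x) x 200 (y) x 50 mm high. Origin: centre of its underside; -x side is the open loading front, +x the hinge side. On the base two black guide rails along x, x -100 to 47, 12 mm high, inner faces at y = +-62.5 mm, and two black-tipped brass stop screws on which the closed cover rests, 12 mm thick at (-65, +-85) mm, set to z = 83 to 89 mm.
- nest_home (a point): Point on the top of the fixture's base (50 mm above the bench) where the carrier's origin lies when the carrier is home against the back stop. Axes as the fixture's.
- back_stop (a point): Middle of the front face of the black back stop (80 mm wide, 15 mm high) on the fixture's base, which the carrier's rear edge must meet. Axes as the fixture's.
- catch_post (a point): Centre of the top of the yellow catch post (34 x 22 mm, 120 mm high) at the fixture's +y side. A sprung steel ball on its inner side catches a steel pin on the cover's side edge. Axes as the fixture's.
- cover_hinge (a point): Middle of the cover's hinge axis, at (105, 0, 85) mm in the fixture's frame; the axis runs along the fixture's y. Axes as the fixture's.
- cover (a joint): Cover angle, rad: 0 level, 1.2 to 1.45 open at the start (front edge up). Closed, it rests between -0.02 and 0.03 (unknown stop screw setting). Stiff sprung hinge: stays put above 0.8, springs up below that unless caught; 1 to 4 N at the pad moves it. The catch resists below 0.12, snaps at about 0.05 (8 to 16 N at the pad). Limits: 40 N, 1.5 rad/s. No handle.
- cover_edge (a point): Middle of the cover's front edge, 188 mm from the hinge axis. Axes: the cover's own (as the fixture's when closed). Cover plate: aluminium frame with a clear window, 183 x 178 mm, 12 mm thick, its underside level with the hinge axis when closed. A black skirt 100 mm wide hangs 25 mm below the underside, 4 to 14 mm behind this edge; it lands on the carrier's lip if the carrier is not home.
- cover_pad (a point): Centre of the orange press pad (30 x 50 mm) on the cover's outer face, which looks up when closed and away from the robot when open. Axes: the cover's own (as the fixture's when closed; z the outward normal). From the hinge axis it lies 168 mm towards the front edge and 15 mm out along the normal.
- carrier: Blue carrier with the green circuit board, loose, about 0.3 kg, 110 (x) x 120 (y) mm, lying on the fixture's base between the rails, 25 to 50 mm short of home (towards -x). Origin: centre of its underside, axes as the fixture's. Front lip at x = -55 to -49 mm, full width, 20 mm high: push here. Board top at 8 mm, components up to 25 mm high. Never push with over 40 N.
- tweezers: Steel tweezers lying beside the fixture, 145 x 9 x 4 mm, loose; origin centre of the underside. Leave alone.
- screwdriver: Screwdriver lying beside the fixture's yellow post side, loose; leave alone.
- meter: White handheld meter 130 x 75 x 28 mm, loose; leave alone.
- brush: Small brush, lying, loose; leave alone.
- spool: Solder spool, diameter 60, height 50 mm, upright, loose; leave alone.
- flux: Small jar, diameter 56, height 75 mm, loose; leave alone.
- old_board: Spare green board 120 x 90 mm lying on its components, 29 mm high, loose; leave alone.
Things that resemble listed ones, but are neither listed nor needed, are in the scene too. Leave any brown, orange or purple look-alike of the carrier alone.

How it is judged (in metres and radians):
On the way, in this order (a step that is already met when the one before it is completed fails the run):
1. the carrier is home against the back stop (within 4 mm) with the cover still up (above 0.8 rad) (x of carrier in the frame of nest_home between -0.004 and 0.004 m and y of carrier in the frame of nest_home between -0.006 and 0.006 m and z of carrier in the frame of nest_home below 0.004 m and angle between the x axis of carrier and the x axis of nest_home, either way round below 0.06 rad and value of joint cover above 0.8 rad), for 0.2 s.
2. the closed cover (below 0.04 rad, at rest) is pressed onto its stop with 12 to 30 N for 0.4 s (value of joint cover below 0.04 rad and velocity of joint cover above -0.1 rad/s and contact force between the fingers and cover between 12 and 30 N), for 0.4 s.
At the end, for the whole second after the job is handed in: The carrier is home in the nest (within 4 mm along x, 6 mm across, flat on the base) and the cover is closed and held by its catch (below 0.04 rad), both at rest (x of carrier in the frame of nest_home between -0.004 and 0.004 m and y of carrier in the frame of nest_home between -0.006 and 0.006 m and z of carrier in the frame of nest_home below 0.004 m and angle between the x axis of carrier and the x axis of nest_home, either way round below 0.06 rad and value of joint cover below 0.04 rad and velocity of joint cover between -0.05 and 0.05 rad/s and linear speed of carrier below 0.02 m/s); the robot touches nothing.
It fails at once if the cover is slammed: closing faster than 1.5 rad/s between 0.5 and 0.15 rad (value of joint cover between 0.15 and 0.5 rad and velocity of joint cover below -1.5 rad/s).
It fails at once if the cover is forced: the robot pushes it with over 40 N (contact force between any of the fingers, the arm and cover above 40 N).
It fails at once if the carrier is forced: the robot pushes it with over 40 N, or the cover is forced onto it with over 40 N (contact force between any of the fingers, cover and carrier above 40 N).
It fails at once if another thing on the bench is moved by more than 30 mm (distance of any of tweezers, screwdriver, meter, brush, spool, flux, old_board from where it was at the start of the episode above 0.03 m).
It also fails if it takes over 61 s, if anything falls off the work surface, if the arm or the gripper's body presses on something with over 40 N, if the wrist force passes 120 N, or if a joint passes its speed limit or range.

## Working session

There is one attempt and no reset: what is moved stays moved. The work goes in short steps, Python scripts to look and compute and a tool call to move; the robot and the scene stay as the last step left them, time stands still between calls to the robot, and variables do not carry over. Pictures are saved under pics/ and viewed, about 8 in all and at most 12, crops included, and the job is handed in when it is done.

Besides the shell and the picture viewer there is one more tool, called after "Request:" as name([rows], argument=value, ...), one row to a line, values as JSON. jog_arm: Moves the arm, as the interface text tells. Its arguments: {"type":"object","properties":{"series":{"type":"array"}},"required":["series"]}

```bash
mkdir -p pics; cat > h.py <<'E'
from cell import *
import numpy as np, cv2
def save(n,f):
    d=get_image(n); cv2.imwrite(f'pics/{f}.png',cv2.cvtColor(d['img'],cv2.COLOR_RGB2BGR)); np.savez(f'pics/{f}.npz',**d); return d
def pts(d):
    f=240/np.tan(np.radians(float(d['fovy']))/2); v,u=np.mgrid[:480,:640]; z=d['range_z']
    P=np.stack([(u-d['cx'])/f*z,-(v-d['cy'])/f*z,-z,np.ones_like(z)],-1)
    return (P@np.array(d['cam_to_world']).T)[...,:3]
E
python3 - <<'E'
from h import *
a=save('scene','scene0');b=save('side','side0')
for d in(a,b): print({k:v for k,v in d.items() if k not in('img','range_z')}, d['range_z'].min(),d['range_z'].max())
print(read_state())
E
```

```text
{'fovy': 49.83002422987235, 'cx': 311.8023929314986, 'cy': 234.14907219121685, 'cam_to_world': array([[-7.71373913e-02, -6.35574446e-01,  7.68176377e-01,
         1.59598432e+03],
       [ 9.96983789e-01, -5.57805246e-02,  5.39616341e-02,
         1.02821497e+02],
       [ 8.55264556e-03,  7.70021854e-01,  6.37960184e-01,
         1.03653628e+03],
       [ 0.00000000e+00,  0.00000000e+00,  0.00000000e+00,
         1.00000000e+00]])} 0.0 3999.979
{'fovy': 55.88472263875188, 'cx': 314.72620837155995, 'cy': 237.67588925369938, 'cam_to_world': array([[ 9.90808251e-01,  6.93694915e-02, -1.16133045e-01,
         3.20494398e+02],
       [-1.33749174e-01,  6.30899095e-01, -7.64249625e-01,
        -9.95096365e+02],
       [ 2.02526249e-02,  7.72757533e-01,  6.34378141e-01,
         9.45486201e+02],
       [ 0.00000000e+00,  0.00000000e+00,  0.00000000e+00,
         1.00000000e+00]])} 0.0 3645.8643
{'clock': 0.1, 'qpos': array([-1.29182186,  0.62926807,  0.03841767,  1.51824888, -0.02697605,
        0.99631121, -0.02000231]), 'qd': array([ 6.27378008e-04, -2.05023613e-03, -3.89232643e-04, -4.00394629e-03,
       -1.42655490e-03, -2.32663800e-05, -4.37241297e-04]), 'tau': array([ 2.70640303e-03, -5.64532006e+01,  1.23018600e+00, -1.93973476e+01,
        1.12108776e-02,  5.43732269e-03,  1.15782720e-05]), 'eef_pos': array([219.47874523, 611.2799243 , 255.47728509]), 'tool_rot': array([-1.55801566,  1.56907804, -1.90275705]), 'force': array([-0.2612692 ,  0.13709639,  0.38558345]), 'torque': array([-0.00162118,  0.01147199,  0.01057024]), 'width': 85.37543534243734}
```

View pics/scene0.png

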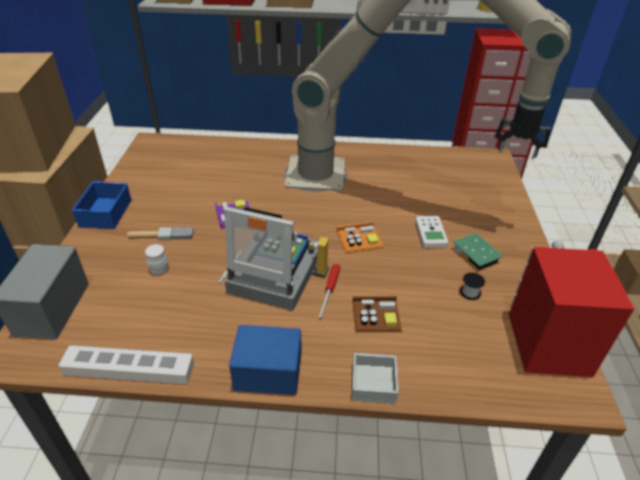

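View pics/side0.png

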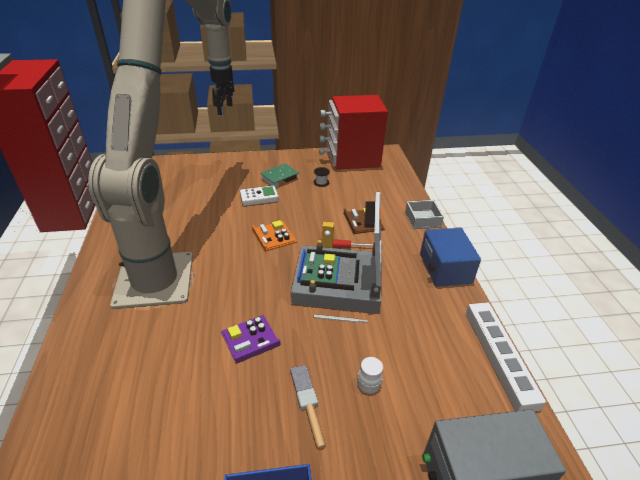

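```bash
python3 - <<'E'
from h import *
for n,crop in(('side0',(180,320,270,400)),('scene0',(190,310,205,340))):
    d=dict(np.load(f'pics/{n}.npz')); P=pts(d); im=d['img']; hsv=cv2.cvtColor(im,cv2.COLOR_RGB2HSV)
    r0,r1,c0,c1=crop; M=np.zeros((480,640),bool); M[r0:r1,c0:c1]=1
    H,S,V=[hsv[...,i].astype(int) for i in range(3)]; z=P[...,2]; M&=d['range_z']>0
    m={'yellow':M&(H>18)&(H<32)&(S>140)&(z>60),'orange':M&(H>4)&(H<17)&(S>150)&(z>100),'blue':M&(H>100)&(H<125)&(S>130)&(z>45)&(z<100),'basegrey':M&(S<60)&(abs(z-50)<4),'high':M&(z>130)&(S<90),'green':M&(H>45)&(H<90)&(S>80)&(z>50)&(z<90)}
    print(n)
    for k,v in m.items():
        q=P[v]
        if len(q)<3: print(k,len(q));continue
        print(k,len(q),'med',np.median(q,0).round(1),'min',np.percentile(q,2,0).round(1),'max',np.percentile(q,98,0).round(1), 'px',np.argwhere(v).mean(0)[::-1].round())
        if len(q)>20 : print('   rect',[np.round(t,2) for t in cv2.minAreaRect(q[:,:2].astype(np.float32))])
    x=cv2.cvtColor(im[r0:r1,c0:c1],cv2.COLOR_RGB2BGR); cv2.imwrite(f'pics/{n}_c.png',cv2.resize(x,None,fx=3,fy=3,interpolation=2))
a=cv2.imread('pics/side0_c.png');b=cv2.imread('pics/scene0_c.png')
h=max(a.shape[0],b.shape[0]);f=lambda i:cv2.copyMakeBorder(i,0,h-i.shape[0],0,0,0)
cv2.imwrite('pics/both.png',np.hstack([f(a),f(b)]))
E
```

```text
side0
yellow 301 med [512.9  45.1  81.1] min [ 447.9 -142.6   61.6] max [534.   64.9 125.4] px [328. 242.]
   rect [array([530.79, -50.44]), array([228.76, 125.79]), np.float64(75.78)]
orange 19 med [ 619.1 -118.4  269.2] min [ 616.3 -124.7  244.8] max [626.3 -83.2 272.2] px [380. 217.]
blue 137 med [433.2 -57.7  59.9] min [ 412.9 -119.    53.9] max [540.6   0.8  74.5] px [311. 266.]
   rect [array([476.96, -61.31]), array([117.99, 108.88]), np.float64(75.15)]
basegrey 1864 med [ 562.2 -114.2   51.7] min [ 401.5 -191.6   47.1] max [638.4  31.4  53.9] px [345. 278.]
   rect [array([530.67, -75.34]), array([204.93, 243.72]), np.float64(75.39)]
high 665 med [ 602.4 -132.5  267.7] min [ 581.3 -187.5  138.7] max [637.8 -24.8 276. ] px [375. 227.]
   rect [array([611.  , -98.92]), array([177.32,  50.8 ]), np.float64(74.95)]
green 446 med [471.9 -72.5  60.2] min [ 427.9 -120.7   56.6] max [531.8  -7.1  63.4] px [319. 269.]
   rect [array([480.45, -61.41]), array([115.06,  94.03]), np.float64(75.9)]
scene0
yellow 200 med [532.4  57.4 100.7] min [503.4  43.6  61.1] max [539.4  68.8 121.9] px 
[... 269 characters left out ...]
 97 med [485.7  -5.1  59.3] min [438.6 -20.6  51.4] max [542.2   7.3  69.6] px [301. 249.]
   rect [array([492.71,  -6.41]), array([ 26.9 , 115.43]), np.float64(85.89)]
basegrey 1177 med [616.4 -53.7  49.2] min [ 442.5 -182.5   46.2] max [667.2  30.9  53.3] px [276. 278.]
   rect [array([533.03, -75.91]), array([199.88, 248.95]), np.float64(75.35)]
high 3280 med [626.5 -95.6 206.1] min [ 594.7 -183.2  132.9] max [654.4 -14.2 272. ] px [259. 239.]
   rect [array([614.49, -92.08]), array([192.27,  58.01]), np.float64(76.13)]
green 52 med [492.1 -16.3  57.1] min [451.3 -24.6  53.1] max [528.6  -2.9  61.1] px [297. 250.]
   rect [array([489.58, -17.36]), array([16.42, 86.33]), np.float64(76.68)]
```

View pics/both.png

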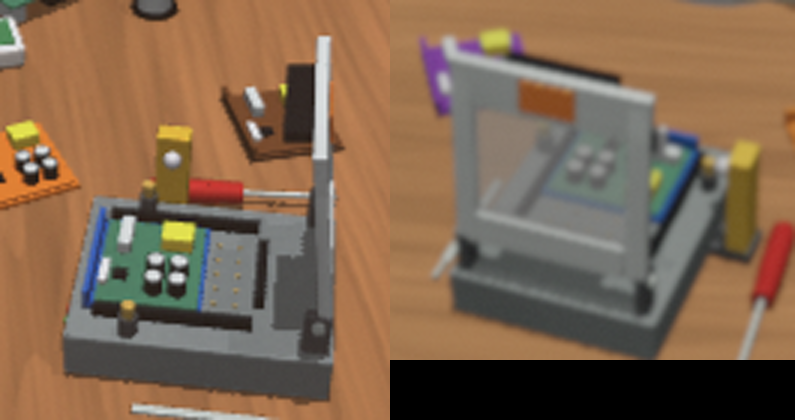

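```bash
cat >> h.py <<'E'
from scipy.spatial.transform import Rotation as Rot
YAW=np.radians(-14.6); C=np.array([532.,-75.6,0])
RF=Rot.from_euler('z',YAW).as_matrix()
def tofix(P): return (P-C)@RF
def st():
    s=read_state(); R=Rot.from_euler('xyz',s['tool_rot']).as_matrix()
    print('t',s['clock'],'fix TCP',tofix(s['eef_pos']).round(1),'world',s['eef_pos'].round(1),'F fix',(s['force']@RF).round(1),'w',round(s['width'],1)); return s,R
def togo(p):  # tool-frame shift to fixture-frame TCP target
    s,R=st(); return (R.T@(RF@np.array(p)+C-s['eef_pos'])).round(1)
def turn(zsign=1):
    s,R=st(); x=np.array([0,0,-1.]); z=RF[:,0]*zsign; T=np.stack([x,np.cross(z,x),z],1)
    return np.degrees(Rot.from_matrix(R.T@T).as_rotvec()).round(2)
E
python3 - <<'E'
from h import *
s,R=st();print(R.round(3)); print(turn(1),turn(-1))
for n in('side0','scene0'):
    d=dict(np.load(f'pics/{n}.npz')); F=tofix(pts(d)); V=d['img'].max(-1).astype(int); z=F[...,2]
    m=(V<50)&(abs(F[...,1])<38)&(z>52)&(z<75)&(F[...,0]>-20)&(F[...,0]<90)
    q=F[m]; print(n,'backstop',len(q), np.percentile(q,[5,25,50,75,95],axis=0).round(1).tolist() if len(q) else '')
    hsv=cv2.cvtColor(d['img'],cv2.COLOR_RGB2HSV); b=(hsv[...,0]>100)&(hsv[...,0]<125)&(hsv[...,1]>130)&(z>60)&(z<80)&(abs(F[...,1])<65)&(F[...,0]<-80)&(F[...,0]>-130)
    q=F[b]; print('lip',len(q),np.percentile(q,[2,25,50,75,98],axis=0).round(1).tolist() if len(q) else '')
    o=(hsv[...,0]>4)&(hsv[...,0]<17)&(hsv[...,1]>150)&(z>200)&(abs(F[...,1])<60)&(abs(F[...,0])<150); print('pad',F[o].mean(0).round(1))
    g=(abs(z-50)<4)&(abs(F[...,0])<135)&(abs(F[...,1])<112); print('base',np.percentile(F[g],[.3,99.7],axis=0).round(1).tolist())
E
```

```text
t 0.1 fix TCP [-475.6  585.9  255.5] world [219.5 611.3 255.5] F fix [-0.3  0.1  0.4] w 85.4
[[-0.001  0.338  0.941]
 [-0.002  0.941 -0.338]
 [-1.    -0.002  0.   ]]
t 0.1 fix TCP [-475.6  585.9  255.5] world [219.5 611.3 255.5] F fix [-0.3  0.1  0.4] w 85.4
t 0.1 fix TCP [-475.6  585.9  255.5] world [219.5 611.3 255.5] F fix [-0.3  0.1  0.4] w 85.4
[-5.15 -0.    0.1 ] [1.7485e+02 1.5000e-01 0.0000e+00]
side0 backstop 50 [[-18.8, -37.8, 59.2], [48.7, -29.8, 65.1], [50.4, -9.7, 66.8], [52.3, 7.7, 68.6], [53.6, 27.5, 70.9]]
lip 65 [[-111.1, -54.9, 60.2], [-109.4, -29.3, 69.2], [-107.8, 2.7, 71.6], [-106.7, 25.0, 73.0], [-103.5, 55.2, 74.6]]
pad [ 94.2 -11.9 264.3]
base [[-123.7, -101.3, 46.1], [120.1, 100.8, 54.0]]
scene0 backstop 0 
lip 24 [[-110.0, 34.6, 61.3], [-106.0, 40.1, 63.1], [-104.8, 47.9, 66.8], [-103.3, 53.7, 68.2], [-83.4, 64.4, 71.1]]
pad [ 96.3   0.8 254.9]
base [[-120.6, -96.4, 46.0], [124.4, 99.6, 53.9]]
```

Request:
jog_arm([
  [[-5.15, 0, 0], [0, -40, 40], 1],
  [[0, 0, 0], [0, -40, 41], 1],
  [[0, 0, 0], [0, -40, 41], 1],
  [[0, 0, 0], [0, -40, 41], 1],
  [[0, 0, 0], [0, -40, 41], 1],
  [[0, 0, 0], [0, -40, 41], 1],
  [[0, 0, 0], [0, -50, 25], 1],
  [[0, 0, 0], [0, -50, 25], 1],
])

```text
clock: 1.1
eef_pos: [415.2, 204.0, 256.1]
tool_rot: [-1.823, 1.57, -2.079]
force: [0.7, 0.4, -0.7]
width: -0.4
```

Request:
jog_arm([
  [[0, 0, 0], [0, -50, 25], 1],
  [[0, 0, 0], [0, -50, 25], 1],
  [[0, 0, 0], [0, -50, 20], 1],
  [[0, 0, 0], [0, -50, -8], 1],
  [[0, 0, 0], [20, -40, -8], 1],
  [[0, 0, 0], [30, 0, 0], 1],
  [[0, 0, 0], [30, 0, 0], 1],
  [[0, 0, 0], [0, 0, 0], 1],
])

```text
clock: 2.1
eef_pos: [405.1, -39.9, 174.9]
tool_rot: [-2.92, 1.566, 3.107]
force: [-0.8, -0.6, 0.3]
width: -0.0
```

```bash
python3 - <<'E'
from h import *
print(togo([-127,0,100]),turn(1)); save('wrist','w1')
E
```

```text
t 2.1 fix TCP [-131.8    2.5  174.9] world [405.1 -39.9 174.9] F fix [-0.6 -0.8  0.3] w -0.0
t 2.1 fix TCP [-131.8    2.5  174.9] world [405.1 -39.9 174.9] F fix [-0.6 -0.8  0.3] w -0.0
[74.9 -2.4  5.2] [-0.02 -0.27  0.06]
```

View pics/w1.png

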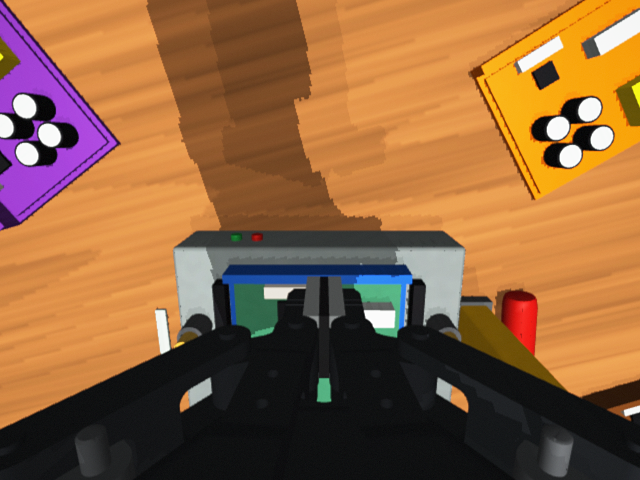

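```bash
python3 - <<'E'
from h import *
d=dict(np.load('pics/w1.npz')); F=tofix(pts(d)); hsv=cv2.cvtColor(d['img'],cv2.COLOR_RGB2HSV)
b=(hsv[...,0]>100)&(hsv[...,0]<125)&(hsv[...,1]>130)&(F[...,2]>45)
for c in (240,260,280,380,400):
    r=np.where(b[240:300,c])[0]+240
    print(c,[F[i,c].round(1).tolist() for i in r[::3]])
print('fingers');
for r in range(276,330,6): print(r,F[r,310].round(1),F[r,340].round(1))
for c in(230,320,400): print('front edge',[F[i,c].round(0).tolist() for i in range(228,262,4)])
E
```

```text
240 [[-111.7, -53.8, 50.0], [-112.6, -51.9, 58.5], [-111.8, -51.1, 62.2], [-111.9, -49.9, 67.7], [-110.0, -49.9, 68.2], [-108.1, -50.0, 68.5], [-106.0, -50.1, 68.4]]
260 [[-112.3, -39.9, 51.9], [-111.8, -39.1, 56.4], [-111.9, -38.2, 62.4], [-111.9, -37.3, 67.9], [-110.3, -37.1, 68.9], [-108.4, -37.2, 69.2], [-106.6, -37.2, 69.7]]
280 [[-112.2, -26.4, 51.6], [-111.9, -25.9, 56.6], [-112.2, -25.1, 63.2], [-112.3, -24.5, 69.0], [-109.8, -24.7, 67.7], [-108.1, -24.7, 68.4], [-105.6, -24.9, 67.3]]
380 [[-112.0, 41.0, 51.0], [-112.2, 40.1, 57.4], [-111.9, 39.4, 62.4], [-111.9, 38.6, 67.8], [-109.9, 38.6, 68.0], [-108.3, 38.5, 69.1], [-106.4, 38.6, 69.3]]
400 [[-111.6, 54.7, 49.9], [-112.2, 53.2, 57.6], [-112.0, 52.3, 62.6], [-112.1, 51.1, 68.2], [-110.0, 51.3, 68.1], [-108.3, 51.2, 68.8], [-106.4, 51.2, 69.2]]
fingers
276 [-143.4   -2.2  153.5] [-143.2    9.5  153.1]
282 [-143.5   -2.   160. ] [-143.2    9.2  159.1]
288 [-142.9   -1.9  164.4] [-143.2    9.   165.1]
294 [-143.5   -1.6  171. ] [-143.1    8.8  170.1]
300 [-142.9   -1.5  174.5] [-143.1    8.6  175. ]
306 [-143.    -1.3  179.4] [-143.3    8.4  180.1]
312 [-143.    -1.2  183.8] [-143.7    8.2  185.2]
318 [-144.    -0.9  189.7] [-143.7    8.   189.2]
324 [-144.3   -0.8  193.8] [-144.3    7.8  193.9]
front edge [[-125.0, -72.0, -1.0], [-124.0, -70.0, 9.0], [-124.0, -67.0, 20.0], [-124.0, -64.0, 32.0], [-124.0, -62.0, 41.0], [-123.0, -60.0, 47.0], [-120.0, -60.0, 48.0], [-118.0, -60.0, 49.0], [-115.0, -61.0, 48.0]]
front edge [[-125.0, -0.0, -1.0], [-124.0, 0.0, 8.0], [-124.0, 0.0, 20.0], [-124.0, 0.0, 32.0], [-124.0, 0.0, 42.0], [-123.0, 0.0, 48.0], [-120.0, 0.0, 47.0], [-118.0, 0.0, 49.0], [-115.0, 0.0, 49.0]]
front edge [[-125.0, 64.0, -1.0], [-124.0, 62.0, 8.0], [-124.0, 60.0, 20.0], [-124.0, 58.0, 31.0], [-124.0, 56.0, 42.0], [-123.0, 55.0, 47.0], [-121.0, 55.0, 49.0], [-118.0, 55.0, 49.0], [-115.0, 55.0, 49.0]]
```

Request:
jog_arm([
  [[0, 0, 0], [30, -2, 0], 1],
  [[0, 0, 0], [30, 0, 0], 1],
  [[0, 0, 0], [20, 0, 0], 1],
  [[0, 0, 0], [11, 0, 0], 1],
  [[0, 0, 0], [0, 0, 0], 1],
  [[0, 0, 0], [0, 0, 3], 1],
  [[0, 0, 0], [0, 0, 3], 1],
])

```text
clock: 3.02
eef_pos: [411.9, -42.7, 91.1]
tool_rot: [2.937, 1.563, 2.682]
force: [0.1, 0.4, 0.3]
width: 0.3
```

Request:
jog_arm([
  [[0, 0, 0], [0, 0, 3], 1],
  [[0, 0, 0], [0, 0, 3], 1],
  [[0, 0, 0], [0, 0, 3], 1],
  [[0, 0, 0], [0, 0, 4], 1],
  [[0, 0, 0], [0, 0, 4], 1],
])

```text
clock: 3.65
eef_pos: [427.7, -47.0, 90.2]
tool_rot: [3.048, 1.562, 2.793]
force: [-3.1, 0.9, 2.6]
width: 0.2
```

```bash
python3 -c "
from h import *
print(togo([-73.5,0,84]),turn(1))"
```

```text
t 3.65 fix TCP [-108.2    1.4   90.2] world [427.7 -47.   90.2] F fix [-3.2  0.1  2.6] w 0.2
t 3.65 fix TCP [-108.2    1.4   90.2] world [427.7 -47.   90.2] F fix [-3.2  0.1  2.6] w 0.2
[ 5.8 -1.4 34.7] [-0.03 -0.53 -0.05]
```

Request:
jog_arm([
  [[0, 0, 0], [2, 0, 4], 1],
  [[0, 0, 0], [2, 0, 4], 1],
  [[0, 0, 0], [1, 0, 4], 1],
  [[0, 0, 0], [0, 0, 4], 1],
  [[0, 0, 0], [0, 0, 4], 1],
  [[0, 0, 0], [0, 0, 4], 1],
  [[0, 0, 0], [0, 0, 3], 1],
])

```text
clock: 4.53
eef_pos: [454.0, -53.8, 85.0]
tool_rot: [3.034, 1.562, 2.779]
force: [-1.1, 0.2, 0.7]
width: -0.2
```

```bash
python3 -c "
from h import *
print(togo([-73.5,0,84]))"
```

```text
t 4.525 fix TCP [-80.9   1.4  85. ] world [454.  -53.8  85. ] F fix [-1.1 -0.1  0.7] w -0.2
[ 0.9 -1.4  7.4]
```

Request:
jog_arm([
  [[0, 0, 0], [0, 0, 2], 1],
  [[0, 0, 0], [0, 0, 2], 1],
  [[0, 0, 0], [0, 0, 1], 1],
  [[0, 0, 0], [0, 0, 1], 1],
])

```text
clock: 5.03
eef_pos: [459.2, -55.1, 84.9]
tool_rot: [3.038, 1.561, 2.783]
force: [-3.2, 1.0, 2.5]
width: 0.1
```

Request:
jog_arm([
  [[0, 0, 0], [0, 0, 1], 1],
  [[0, 0, 0], [0, 0, 0], 1],
])

```text
clock: 5.28
eef_pos: [459.4, -55.2, 84.8]
tool_rot: [3.051, 1.56, 2.796]
force: [-5.0, 1.7, 4.5]
width: 0.2
```

```bash
python3 -c "
from h import *
st()"
```

```text
t 5.275 fix TCP [-75.4   1.4  84.8] world [459.4 -55.2  84.8] F fix [-5.3  0.4  4.5] w 0.2
```

Request:
jog_arm([
  [[0, 0, 0], [0, 0, 1], 1],
  [[0, 0, 0], [0, 0, 1], 1],
  [[0, 0, 0], [0, 0, 0], 1],
])

```text
clock: 5.65
eef_pos: [459.6, -55.3, 84.7]
tool_rot: [3.066, 1.556, 2.811]
force: [-7.9, 2.1, 6.5]
width: 0.1
```

```bash
python3 -c "
from h import *
st()"
```

```text
t 5.65 fix TCP [-75.2   1.4  84.7] world [459.6 -55.3  84.7] F fix [-8.2  0.   6.5] w 0.1
```

Request:
jog_arm([
  [[0, 0, 0], [0, 0, -10], 1],
  [[0, 0, 0], [-20, 0, -10], 1],
  [[0, 0, 0], [-50, 0, 0], 1],
  [[0, 0, 0], [-60, 0, 0], 1],
  [[0, 0, 0], [-60, 0, 0], 1],
  [[0, 0, 0], [-60, 0, 0], 1],
  [[0, 0, 0], [-10, 0, 0], 1],
  [[0, 0, 0], [0, 0, 0], 1],
])

```text
clock: 6.65
eef_pos: [445.8, -51.7, 345.3]
tool_rot: [2.845, 1.564, 2.59]
force: [-0.1, -0.6, 0.7]
width: 0.2
```

```bash
python3 - <<'E'
from h import *
print(togo([130,0,345]),turn(1))
w=save('wrist','w2');a=save('side','side2')
for d in(w,a):
    F=tofix(pts(d)); hsv=cv2.cvtColor(d['img'],cv2.COLOR_RGB2HSV)
    b=(hsv[...,0]>100)&(hsv[...,0]<125)&(hsv[...,1]>130)&(F[...,2]>52)&(F[...,2]<72)&(abs(F[...,1])<60)&(abs(F[...,0])<125)
    print(b.sum(),np.percentile(F[b],[1,5,50,99],axis=0).round(1).tolist())
c=cv2.resize(cv2.cvtColor(a['img'][180:320,270:400],4),None,fx=4,fy=4,interpolation=2); cv2.imwrite('pics/s2c.png',c)
E
```

```text
t 6.65 fix TCP [-89.4   1.4 345.3] world [445.8 -51.7 345.3] F fix [ 0.1 -0.6  0.7] w 0.2
t 6.65 fix TCP [-89.4   1.4 345.3] world [445.8 -51.7 345.3] F fix [ 0.1 -0.6  0.7] w 0.2
[ -1.   -1.4 219.4] [-0.01 -0.35 -0.11]
1423 [[-66.4, -59.7, 52.2], [-66.1, -59.0, 52.7], [-61.7, 6.2, 63.6], [43.0, 58.4, 70.1]]
104 [[-63.6, -55.2, 52.9], [-62.9, -48.6, 54.2], [-57.8, -1.0, 58.6], [44.7, 56.0, 71.8]]
```

View pics/s2c.png

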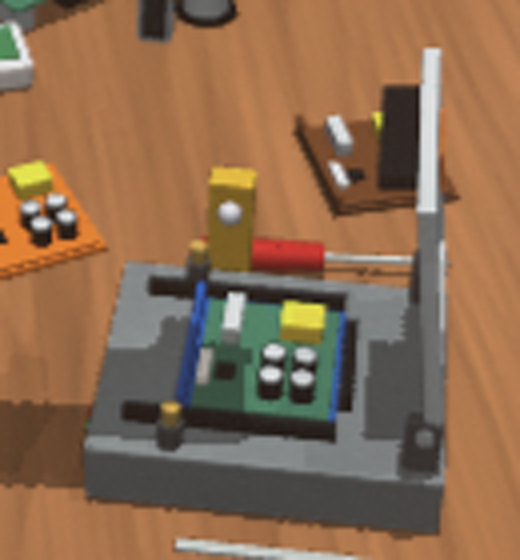

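```bash
python3 - <<'E'
from h import *
d=dict(np.load('pics/w2.npz'));F=tofix(pts(d)); hsv=cv2.cvtColor(d['img'],cv2.COLOR_RGB2HSV)
b=(hsv[...,0]>100)&(hsv[...,0]<125)&(hsv[...,1]>130)&(F[...,2]>52)&(F[...,2]<72)&(abs(F[...,1])<60)&(abs(F[...,0])<125)
for y in range(-55,60,10):
    q=F[b&(abs(F[...,1]-y)<5)]
    f=q[(q[:,0]<-40)]; r=q[q[:,0]>20]
    print(y,len(f),np.percentile(f[:,0],[2,50,98]).round(1) if len(f) else '',len(r),np.percentile(r[:,0],[2,50,98]).round(1) if len(r) else '')
k=(d['img'].max(-1)<50)&(F[...,2]>52)&(F[...,2]<70)&(F[...,0]>35)&(F[...,0]<65)&(abs(F[...,1])<42); print(np.percentile(F[k],[2,50,98],axis=0).round(1) if k.any() else '')
E
```

```text
-55 123 [-66.6 -62.9 -42.7] 30 [21.3 38.3 43. ]
-45 94 [-66.5 -64.2 -56.2] 4 [42.2 42.4 42.9]
-35 84 [-66.4 -64.  -56.1] 0 
-25 78 [-66.1 -63.9 -56. ] 0 
-15 80 [-66.  -64.1 -56. ] 0 
-5 86 [-65.9 -63.9 -55.9] 0 
5 83 [-65.7 -63.9 -55.5] 0 
15 89 [-65.5 -63.7 -55.1] 0 
25 96 [-65.4 -63.4 -55.1] 0 
35 85 [-65.3 -62.9 -54.8] 0 
45 82 [-65.1 -62.8 -54.6] 0 
55 114 [-64.8 -60.4 -40.7] 66 [21.1 34.1 45.4]
```

```bash
python3 - <<'E'
from h import *
d=dict(np.load('pics/side2.npz'));F=tofix(pts(d))
for y in(-25,0,20):
  print(y)
  q=[(F[r,c].round(0).tolist(),d['img'][r,c].tolist()) for r in range(240,310) for c in range(320,375) if abs(F[r,c,1]-y)<1.6 and 34<F[r,c,0]<66 and 45<F[r,c,2]<80]
  for a in sorted(q,key=lambda t:t[0][0]): print(a)
E
```

```text
-25
([36.0, -26.0, 59.0], [78, 123, 98])
([42.0, -26.0, 55.0], [56, 92, 158])
([45.0, -25.0, 55.0], [57, 69, 106])
([47.0, -26.0, 64.0], [56, 55, 64])
([52.0, -25.0, 68.0], [44, 38, 34])
([56.0, -26.0, 53.0], [91, 91, 90])
([59.0, -24.0, 52.0], [121, 126, 125])
([59.0, -25.0, 49.0], [125, 127, 127])
([62.0, -24.0, 53.0], [126, 129, 129])
([65.0, -25.0, 54.0], [94, 94, 93])
0
([35.0, 0.0, 61.0], [78, 122, 97])
([38.0, 0.0, 57.0], [79, 124, 99])
([41.0, 1.0, 57.0], [64, 98, 99])
([41.0, 0.0, 54.0], [65, 104, 136])
([43.0, 1.0, 57.0], [58, 87, 143])
([44.0, -1.0, 56.0], [57, 88, 146])
([46.0, -1.0, 67.0], [59, 65, 99])
([48.0, 2.0, 65.0], [50, 44, 41])
([51.0, 1.0, 70.0], [45, 37, 35])
([58.0, 1.0, 51.0], [115, 117, 117])
([61.0, 1.0, 56.0], [125, 129, 129])
([64.0, 1.0, 52.0], [126, 129, 130])
20
([39.0, 20.0, 63.0], [79, 124, 99])
([42.0, 19.0, 60.0], [60, 97, 157])
([43.0, 19.0, 57.0], [59, 95, 160])
([47.0, 20.0, 67.0], [45, 44, 59])
([50.0, 21.0, 67.0], [46, 39, 35])
([53.0, 20.0, 68.0], [44, 37, 35])
([57.0, 18.0, 55.0], [116, 118, 118])
([60.0, 22.0, 52.0], [127, 131, 132])
([66.0, 20.0, 51.0], [92, 92, 92])
```

Request:
jog_arm([
  [[0, 0, 0], [0, -1, 40], 1],
  [[0, 0, 0], [0, 0, 50], 1],
  [[0, 0, 0], [0, 0, 50], 1],
  [[0, 0, 0], [0, 0, 50], 1],
  [[0, 0, 0], [0, 0, 29], 1],
  [[0, 0, 0], [0, 0, 0], 1],
])

```text
clock: 7.5
eef_pos: [657.5, -108.7, 339.1]
tool_rot: [-3.1, 1.558, 2.928]
force: [0.2, -0.4, -0.7]
width: 0.4
```

Request:
jog_arm([
  [[0, 0, 0], [25, 0, 0], 1],
  [[0, 0, 0], [25, 0, 0], 1],
  [[0, 0, 0], [16, 0, 0], 1],
  [[0, 0, 0], [0, 0, 0], 1],
])

```text
clock: 8.0
eef_pos: [655.0, -107.4, 275.3]
tool_rot: [3.09, 1.558, 2.834]
force: [-0.3, -0.7, 0.7]
width: -0.2
```

```bash
python3 - <<'E'
from h import *
print(turn(1)); a=save('side','side3')
cv2.imwrite('pics/s3c.png',cv2.resize(cv2.cvtColor(a['img'][120:320,270:470],4),None,fx=3,fy=3,interpolation=2))
F=tofix(pts(a)); m=(F[...,2]>170)&(abs(F[...,1])<95)&(F[...,0]>40)&(F[...,0]<94)&(F[...,2]<280); q=F[m]; q=q[q[:,1]<-60]
print(len(q),np.polyfit(q[:,2],q[:,0],1), np.percentile(q,[2,98],axis=0).round())
E
```

```text
t 8.0 fix TCP [1.270e+02 2.000e-01 2.753e+02] world [ 655.  -107.4  275.3] F fix [-0.1 -0.8  0.7] w -0.2
[-0.04 -0.73 -0.04]
143 [-9.47030019e-02  1.10416930e+02] [[ 79. -91. 183.]
 [ 94. -63. 276.]]
```

View pics/s3c.png

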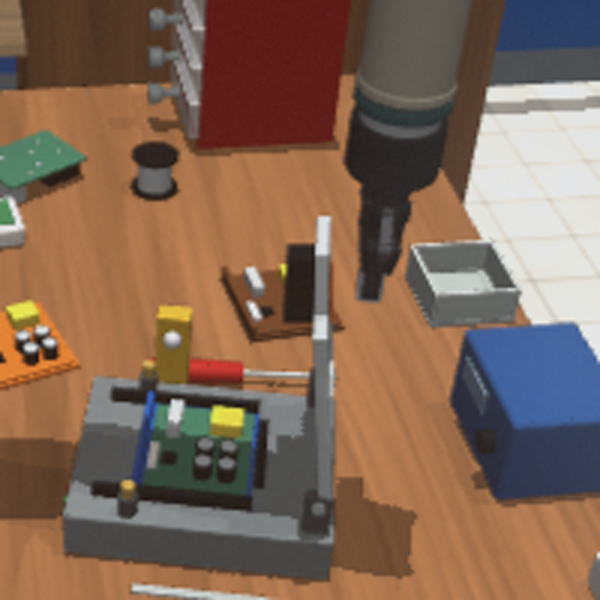

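Request:
jog_arm([
  [[0, -0.7, 0], [0, 0, -5], 1],
  [[0, 0, 0], [0, 0, -5], 1],
  [[0, 0, 0], [0, 0, -4], 1],
  [[0, 0, 0], [0, 0, -4], 1],
  [[0, 0, 0], [0, 0, -4], 1],
  [[0, 0, 0], [0, 0, 0], 1],
])

```text
clock: 8.8
eef_pos: [634.8, -102.2, 277.2]
tool_rot: [0.31, 1.567, 0.054]
force: [0.0, -0.3, -0.5]
width: -0.4
```

```bash
cat >> h.py <<'E'
def tcp(th,d=165): return np.array([105-d*np.cos(th)+15*np.sin(th)+11.5,0,85+d*np.sin(th)+15*np.cos(th)+25])
def plan(ths,d=165):
    p=[tcp(t,d) for t in ths]; print('start delta',togo(p[0]),turn(1))
    for t,a,b in zip(ths[1:],p,p[1:]): print(round(t,3),'tool x,z',(-(b-a)[2]).round(1),(b-a)[0].round(1),'at',b.round(1))
E
python3 -c "
from h import *
plan(np.append(np.arange(1.42,0.14,-0.06),[0.12,.09,.06,.03,0]))"
```

```text
t 8.8 fix TCP [1.061e+02 2.000e-01 2.772e+02] world [ 634.8 -102.2  277.2] F fix [ 0.1 -0.3 -0.5] w -0.4
t 8.8 fix TCP [1.061e+02 2.000e-01 2.772e+02] world [ 634.8 -102.2  277.2] F fix [ 0.1 -0.3 -0.5] w -0.4
start delta [ 1.8 -0.2  0.4] [-0.03  0.18 -0.06]
1.36 tool x,z 0.9 -9.9 at [ 96.6   0.  274.5]
1.3 tool x,z 1.5 -9.8 at [ 86.8   0.  273. ]
1.24 tool x,z 2.1 -9.7 at [ 77.1   0.  270.9]
1.18 tool x,z 2.7 -9.6 at [ 67.5   0.  268.3]
1.12 tool x,z 3.2 -9.4 at [ 58.1   0.  265.1]
1.06 tool x,z 3.8 -9.2 at [ 48.9   0.  261.3]
1.0 tool x,z 4.3 -8.9 at [ 40.    0.  256.9]
0.94 tool x,z 4.9 -8.7 at [ 31.3   0.  252.1]
0.88 tool x,z 5.4 -8.4 at [ 22.9   0.  246.7]
0.82 tool x,z 5.9 -8.0 at [ 14.9   0.  240.9]
0.76 tool x,z 6.3 -7.7 at [  7.2   0.  234.5]
0.7 tool x,z 6.8 -7.3 at [ -0.    0.  227.8]
0.64 tool x,z 7.2 -6.9 at [ -6.9   0.  220.6]
0.58 tool x,z 7.6 -6.4 at [-13.3   0.  213. ]
0.52 tool x,z 8.0 -5.9 at [-19.2   0.  205. ]
0.46 tool x,z 8.3 -5.5 at [-24.7   0.  196.7]
0.4 tool x,z 8.6 -4.9 at [-29.6   0.  188.1]
0.34 tool x,z 8.9 -4.4 at [-34.1   0.  179.2]
0.28 tool x,z 9.2 -3.9 at [-37.9   0.  170. ]
0.22 tool x,z 9.4 -3.3 at [-41.2   0.  160.6]
0.16 tool x,z 9.6 -2.8 at [-44.    0.  151.1]
0.12 tool x,z 6.5 -1.5 at [-45.5   0.  144.6]
0.09 tool x,z 4.9 -1.0 at [-46.5   0.  139.8]
0.06 tool x,z 4.9 -0.8 at [-47.3   0.  134.9]
0.03 tool x,z 4.9 -0.7 at [-48.    0.  129.9]
0.0 tool x,z 4.9 -0.5 at [-48.5   0.  125. ]
```

Request:
jog_arm([
  [[0, 0, 0], [2, 0, -5], 1],
  [[0, 0, 0], [1.5, 0, -5], 1],
  [[0, 0, 0], [1.5, 0, -8], 1],
  [[0, 0, 0], [2, 0, -9.5], 1],
  [[0, 0, 0], [2.5, 0, -9.5], 1],
  [[0, 0, 0], [3, 0, -9], 1],
  [[0, 0, 0], [0, 0, 0], 1],
])

```text
clock: 9.68
eef_pos: [589.1, -90.1, 263.9]
tool_rot: [0.843, 1.569, 0.588]
force: [0.0, 0.0, 0.5]
width: 0.2
```

```bash
python3 - <<'E'
from h import *
s,R=st(); print(turn(1)); x=tofix(s['eef_pos'])
from scipy.optimize import brentq
t=brentq(lambda t:tcp(t)[0]-x[0],0,1.6); print('th',t,tcp(t))
E
```

```text
t 9.675 fix TCP [ 59.    0.4 263.9] world [589.1 -90.1 263.9] F fix [0.  0.  0.5] w 0.2
t 9.675 fix TCP [ 59.    0.4 263.9] world [589.1 -90.1 263.9] F fix [0.  0.  0.5] w 0.2
[-0.02  0.06 -0.06]
th 1.1254197889884865 [ 58.95510449   0.         265.36597118]
```

```bash
cat >> h.py <<'E'
def cover(f):
    a=save('side',f); F=tofix(pts(a)); m=(F[...,2]>130)&(F[...,1]<-60)&(F[...,1]>-95)&(F[...,0]>-100)&(F[...,0]<110)&(F[...,2]<290); q=F[m]; 
    p=np.polyfit(q[:,2],q[:,0],1); print(len(q),'angle~',np.arctan2(1,-p[0]),np.percentile(q,[2,98],axis=0).round().tolist())
E
python3 -c "
from h import *
cover('side4')"
```

```text
343 angle~ 1.1299289211530537 [[26.0, -90.0, 134.0], [93.0, -63.0, 262.0]]
```

Request:
jog_arm([
  [[0, 0, 0], [3, 0, -9.5], 1],
  [[0, 0, 0], [4.5, 0, -9], 1],
  [[0, 0, 0], [5, 0, -8.5], 1],
  [[0, 0, 0], [5.5, 0, -8.5], 1],
  [[0, 0, 0], [6, 0, -8], 1],
  [[0, 0, 0], [6.5, 0, -8], 1],
  [[0, 0, 0], [7, 0, -7], 1],
])

```text
clock: 10.6
eef_pos: [533.4, -75.7, 226.3]
tool_rot: [0.291, 1.568, 0.036]
force: [-0.5, 0.1, 2.6]
width: -0.0
```

```bash
cat >> h.py <<'E'
def check():
    from scipy.optimize import brentq
    s,R=st(); print(turn(1)); x=tofix(s['eef_pos'])
    r=x-[116.5,0,110]; t=np.arctan2(r[2],-r[0])-np.arctan2(15,165); print('th',t,'expected',tcp(t).round(1))
E
python3 -c "
from h import *
check()"
```

```text
t 10.6 fix TCP [1.400e+00 2.000e-01 2.263e+02] world [533.4 -75.7 226.3] F fix [-0.5 -0.   2.6] w -0.0
t 10.6 fix TCP [1.400e+00 2.000e-01 2.263e+02] world [533.4 -75.7 226.3] F fix [-0.5 -0.   2.6] w -0.0
[-0.03  0.17 -0.05]
th 0.699795295835106 expected [-1.000e-01  0.000e+00  2.277e+02]
```

Request:
jog_arm([
  [[0, 0, 0], [7, 0, -7], 1],
  [[0, 0, 0], [7.5, 0, -6.5], 1],
  [[0, 0, 0], [8, 0, -6], 1],
  [[0, 0, 0], [8.5, 0, -5.5], 1],
  [[0, 0, 0], [8.5, 0, -5], 1],
  [[0, 0, 0], [9, 0, -4.5], 1],
  [[0, 0, 0], [9, 0, -4], 1],
  [[0, 0, 0], [9, 0, -3.5], 1],
])

```text
clock: 11.6
eef_pos: [493.4, -65.2, 159.5]
tool_rot: [0.263, 1.567, 0.007]
force: [0.9, -0.1, 3.2]
width: -0.2
```

```bash
python3 -c "
from h import *
check()"
```

```text
t 11.6 fix TCP [-40.    0.3 159.5] world [493.4 -65.2 159.5] F fix [0.9 0.1 3.2] w -0.2
t 11.6 fix TCP [-40.    0.3 159.5] world [493.4 -65.2 159.5] F fix [0.9 0.1 3.2] w -0.2
[-0.03  0.19 -0.05]
th 0.2155977160605995 expected [-41.5   0.  160. ]
```

Request:
jog_arm([
  [[0, 0, 0], [3, 0, -4], 1],
  [[0, 0, 0], [3, 0, -4], 1],
  [[0, 0, 0], [3, 0, -4], 1],
  [[0, 0, 0], [3, 0, -3], 1],
  [[0, 0, 0], [2, 0, -1], 1],
])

```text
clock: 12.22
eef_pos: [478.1, -61.1, 146.0]
tool_rot: [0.286, 1.567, 0.03]
force: [1.8, -1.3, 2.0]
width: 0.1
```

Request:
jog_arm([
  [[0, 0, 0], [2, 0, 0], 1],
  [[0, 0, 0], [2, 0, 0], 1],
])

```text
clock: 12.48
eef_pos: [477.6, -61.0, 142.4]
tool_rot: [0.645, 1.568, 0.389]
force: [-2.1, -0.2, 16.3]
width: 0.3
```

```bash
python3 -c "
from h import *
st()"
```

```text
t 12.475 fix TCP [-56.3   0.4 142.4] world [477.6 -61.  142.4] F fix [-2.  -0.7 16.3] w 0.3
```

Request:
jog_arm([
  [[0, 0, 0], [0, 0, 0], 1],
])

```text
clock: 12.6
eef_pos: [477.5, -61.0, 142.1]
tool_rot: [0.615, 1.569, 0.36]
force: [-0.7, -0.3, 4.8]
width: -0.1
```

Request:
jog_arm([
  [[0, 0, 0], [1, 0, 0], 1],
  [[0, 0, 0], [1, 0, 0], 1],
])

```text
clock: 12.85
eef_pos: [477.2, -61.0, 140.4]
tool_rot: [0.825, 1.569, 0.569]
force: [-1.5, 1.2, 9.5]
width: 0.1
```

Request:
jog_arm([
  [[0, 0, 0], [1, 0, 0], 1],
  [[0, 0, 0], [1, 0, 0], 1],
])

```text
clock: 13.1
eef_pos: [476.8, -60.9, 138.1]
tool_rot: [1.227, 1.569, 0.972]
force: [-1.2, 0.9, 7.2]
width: -0.2
```

Request:
jog_arm([
  [[0, 0, 0], [1, 0, 0], 1],
  [[0, 0, 0], [1, 0, 0], 1],
  [[0, 0, 0], [1, 0, 0], 1],
])

```text
clock: 13.48
eef_pos: [476.4, -60.7, 134.7]
tool_rot: [2.163, 1.569, 1.908]
force: [-1.7, -0.2, 4.8]
width: 0.1
```

Request:
jog_arm([
  [[0, 0, 0], [1, 0, 0], 1],
  [[0, 0, 0], [1, 0, 0], 1],
])

```text
clock: 13.72
eef_pos: [477.4, -61.0, 132.7]
tool_rot: [0.565, 1.569, 0.31]
force: [-2.3, 1.9, 2.5]
width: 0.3
```

Request:
jog_arm([
  [[0, 0, 0], [1, 0, 0], 1],
  [[0, 0, 0], [1, 0, 0], 1],
])

```text
clock: 13.98
eef_pos: [478.4, -61.2, 130.9]
tool_rot: [0.239, 1.567, -0.016]
force: [-0.9, 0.1, 1.0]
width: 0.1
```

Request:
jog_arm([
  [[0, 0, 0], [1, 0, 0], 1],
  [[0, 0, 0], [1, 0, 0], 1],
])

```text
clock: 14.22
eef_pos: [478.7, -61.3, 129.0]
tool_rot: [0.202, 1.567, -0.053]
force: [0.0, -0.5, 0.6]
width: -0.1
```

Request:
jog_arm([
  [[0, 0, 0], [1, 0, 0], 1],
  [[0, 0, 0], [1, 0, 0], 1],
])

```text
clock: 14.48
eef_pos: [478.5, -61.3, 127.0]
tool_rot: [0.222, 1.567, -0.034]
force: [-0.4, 0.0, 0.4]
width: 0.1
```

Request:
jog_arm([
  [[0, 0, 0], [1, 0, 0], 1],
  [[0, 0, 0], [0, 0, 0], 1],
])

```text
clock: 14.72
eef_pos: [478.2, -61.2, 126.0]
tool_rot: [0.265, 1.567, 0.01]
force: [0.4, 0.3, 0.3]
width: -0.2
```

Request:
jog_arm([
  [[0, 0, 0], [1, 0, 0], 1],
  [[0, 0, 0], [0, 0, 0], 1],
])

```text
clock: 14.98
eef_pos: [478.2, -61.2, 125.0]
tool_rot: [0.287, 1.568, 0.032]
force: [-0.8, 0.1, 0.2]
width: -0.1
```

Request:
jog_arm([
  [[0, 0, 0], [1, 0, 0], 1],
  [[0, 0, 0], [0, 0, 0], 1],
])

```text
clock: 15.22
eef_pos: [478.2, -61.2, 124.0]
tool_rot: [0.279, 1.567, 0.024]
force: [-0.3, 0.3, -0.3]
width: 0.2
```

Request:
jog_arm([
  [[0, 0, 0], [1, 0, 0], 1],
  [[0, 0, 0], [0, 0, 0], 1],
])

```text
clock: 15.48
eef_pos: [478.2, -61.2, 123.2]
tool_rot: [0.325, 1.567, 0.07]
force: [-1.5, -0.3, 3.4]
width: 0.0
```

Contact on the closed cover; now build up to about 20 N.

Request:
jog_arm([
  [[0, 0, 0], [1, 0, 0], 1],
  [[0, 0, 0], [0, 0, 0], 1],
])

```text
clock: 15.72
eef_pos: [478.2, -61.2, 123.0]
tool_rot: [0.434, 1.567, 0.179]
force: [-4.2, 0.7, 13.2]
width: 0.0
```

Request:
jog_arm([
  [[0, 0, 0], [1, 0, 0], 1],
  [[0, 0, 0], [0, 0, 0], 1],
])

```text
clock: 15.98
eef_pos: [478.2, -61.2, 122.8]
tool_rot: [0.505, 1.566, 0.249]
force: [-4.7, 0.9, 23.1]
width: 0.4
```

Request:
jog_arm([
  [[0, 0, 0], [-0.3, 0, 0], 1],
  [[0, 0, 0], [0, 0, 0], 1],
  [[0, 0, 0], [0, 0, 0], 1],
  [[0, 0, 0], [0, 0, 0], 1],
  [[0, 0, 0], [0, 0, 0], 1],
  [[0, 0, 0], [0, 0, 0], 1],
  [[0, 0, 0], [0, 0, 0], 1],
  [[0, 0, 0], [0, 0, 0], 1],
])

```text
clock: 16.98
eef_pos: [478.2, -61.2, 122.9]
tool_rot: [0.478, 1.566, 0.222]
force: [-3.9, 0.3, 20.1]
width: -0.3
```

Request:
jog_arm([
  [[0, 0, 0], [0, 0, 0], 1],
  [[0, 0, 0], [0, 0, 0], 1],
])

```text
clock: 17.23
eef_pos: [478.2, -61.2, 122.9]
tool_rot: [0.474, 1.566, 0.218]
force: [-3.1, -0.1, 20.1]
width: -0.3
```

Request:
jog_arm([
  [[0, 0, 0], [-2, 0, 0], 1],
  [[0, 0, 0], [-4, 0, 0], 1],
  [[0, 0, 0], [-20, 0, 0], 1],
  [[0, 0, 0], [-50, 0, 0], 1],
  [[0, 0, 0], [-50, 0, 0], 1],
  [[0, 0, 0], [0, 0, 0], 1],
  [[0, 0, 0], [0, 0, 0], 1],
])

```text
clock: 18.1
eef_pos: [477.4, -60.8, 247.0]
tool_rot: [0.401, 1.568, 0.146]
force: [0.0, 0.2, -0.2]
width: -0.2
```

```bash
python3 - <<'E'
from h import *
st(); a=save('side','side5')
F=tofix(pts(a)); m=(F[...,2]>80)&(F[...,2]<125)&(abs(F[...,1])<88)&(F[...,0]>-80)&(F[...,0]<100)&(a['img'].min(-1)>120); q=F[m]
print(len(q),np.polyfit(q[:,0],q[:,2],1),np.percentile(q,[2,50,98],axis=0).round(1).tolist())
cv2.imwrite('pics/s5c.png',cv2.resize(cv2.cvtColor(a['img'][170:330,260:420],4),None,fx=3.5,fy=3.5,interpolation=2))
E
```

```text
t 18.1 fix TCP [-56.5   0.5 247. ] world [477.4 -60.8 247. ] F fix [-0.   0.3 -0.2] w -0.2
2606 [9.98433726e-03 9.61693458e+01] [[-75.3, -86.0, 91.6], [14.1, -7.5, 96.3], [94.6, 83.8, 101.1]]
```

View pics/s5c.png

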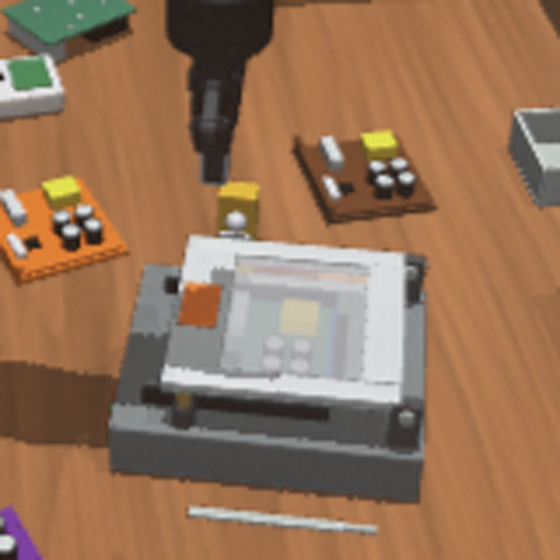

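The cover is level (slope about -0.01 rad) and held closed. The tool is clear and the loose things in view lie undisturbed, so I'm handing in.

```bash
python3 -c "
from cell import *
print(finish_job())"
```

```text
the job is handed in; nothing more can be done
None
```

I pushed the carrier home against its back stop with the cover still up. I then brought the cover down past the catch and held it on its stop before letting go. The job is handed in at about 18 s of the 61 s allowed; no verdict was reported.

- **Carrier:** I pushed at the front lip until it stopped moving, at about 8 N. The side picture then showed the blue rear edge touching the black stop with no gap. The lip's front face read -62 to -66 mm in the fixture frame depending on camera, against about -62 mm expected from the stop. That is roughly the 2 mm calibration accuracy. I did not measure the carrier again after closing the cover.
- **Cover:** I lowered it at about 0.5 rad/s, then about 1 mm per step through the catch. The highest force reading in that phase was 16 N.
- **Hold:** I built the force up to about 23 N, then held it at about 20 N for just over a second before lifting away.
- **Last check:** The tool was clear, with no force on it. The cover measured about -0.01 rad and stayed down. The tweezers, meter and spare board that the last close-up showed looked undisturbed. I did not check the screwdriver, brush, spool or flux jar at the end, but the arm never went near them.

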